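# Close the parts case: lower the lid, snap it shut and keep it pressed

## Robot

A 6-joint arm with a two-finger parallel gripper is mounted at the origin on the work surface. World frame = base frame: x ahead of the robot, y to its left, z up, the work surface at z = 0. Lengths are in m, angles in degrees, forces in N, time in s.
With the tool pointing down it reaches from about 0.325 to 0.85 m from the base axis. Payload 15.5 kg.
Tool frame: the origin (TCP) lies at the very end of the fingers, on their centre line; the grasp point (between the pads) lies 19 mm behind it; x points along the fingers, y is the direction in which the jaws open and shut, and the axes are right-handed (so a half turn about x gives the same grasp; the last joint's range is limited). The gripper opens to 91 mm and grips with 3 to 60 N. Pads are 32 mm wide; open, the fingers measure 118 mm over their backs; the gripper's body (76 mm by 178 mm) begins 60 mm behind the grasp point.
Start: joints at [60.934, 28.281, 77.091, -0, 74.628, -5.472], TCP at [0.25, 0.573, 0.214] pointing down, gripper open.
Joint ranges: [-166.48, 166.48], [-47.26, 123.95], [12.59, 153.08], [-70.14, 250.14], [6.76, 159.57], [-176.63, 176.63]. Speed limits (degrees/s): [108.29, 108.29, 147.25, 172.46, 172.46, 172.46].

## Interface

Orientations are given as a 3x3 rotation matrix whose columns are the frame's x, y, z axes.
In Python, from plant import ctrl gives the robot as it stands. The module is installed in compiled form; this text tells all that it offers. Calls block until the motion is done:
- ctrl.reach(position, orientation): joint-space move of the TCP to a pose.
- ctrl.move_l(position, frame=None, v=0.15, contact_N=None): straight line of the TCP; frame=None keeps the orientation; v is the mean speed in m/s. With contact_N (N) it stops when the force on the tool has changed by that much, and returns True; else False.
- ctrl.set_joints(angles): joint-space move.
- ctrl.open() and ctrl.gripper_close(): open the fingers fully, or close them until they stop; the grip force is fixed at half the most.
- ctrl.hold(seconds).
- ctrl.ik(position, orientation): joint angles nearest the present ones, or None.
- ctrl.observe(): the state.
- ctrl.capture(name): name is "scene" or "side" or "wrist"; returns a dict with "img" (384x512x3 uint8, red, green, blue), "range_z" (384x512 float32, m along the optical axis (not along the pixel's ray), 0 where there is no reading), "K" (3x3 intrinsics, pixels), "rvec" (rotation vector, rad) and "tvec" (3), from world to camera coordinates, as OpenCV has them. Camera axes: x right, y down, z forward; pixel columns grow to the right and rows downward; lengths in m; the calibration is good to about 2 mm. A picture is of the moment at which its call begins.
A pose or a line that the arm cannot do raises ctrl.Unreachable and nothing moves.
- ctrl.job_done(): hands the job in, once; it reports no verdict.
The state is a dict: "t": time; "joints": joint angles; "joint_vel": joint speeds; "joint_torque": joint torques, N m; "ee_pos": TCP position; "tcp_rot": TCP orientation; "wrist_force": force on the tool from outside, world axes, zero at the start; "wrist_torque": the same for the moment, N m; "opening": finger opening in m.
Only numpy, scipy, OpenCV 4.12 (cv2) and the standard library are available. Lean on these libraries where they do the work, as an engineer would, in place of code of your own. Each camera call takes 0.05 s, during which the arm holds its last target. There are 200 camera calls.

## Task

Close the small-parts case: lower its open lid gently (the orange handle is there to hold it by), without letting it drop, until it lies on the blue spring catch. Then press the front of the lid down until it snaps past the catch and is fully shut, and finish while still pressing it firmly home (about 10 N), hand on the lid or its handle; disturb none of the paint pots, bottles, jar or brush cup.

Things in the scene. Friction and masses are not known exactly. Their poses are not given: they have to be found in the camera images.
- case: clear plastic parts case, eight compartments, fixed to the table; 140 mm deep (x), 220 wide (y), 55 high, 66 over the catch hooks. Origin: centre of its underside, on the table; x points from its front (catch, handle; robot's side) to the hinge at the back, y left, z up. Turned by up to 0.35 rad
- hinge (a point): middle of the lid's hinge line, at (70, 0, 58) mm in the case's frame; same axes as the case; the lid turns about its y
- lid (a joint): angle of the clear, orange-edged lid (140 x 220 x 4 mm, about 0.15 kg), hinged at the back, in rad: 0 fully shut (horizontal), about 0.10 lying on the catch by its own weight, not snapped in; 1.57 straight up; at most 1.95. Hinge friction holds it near upright (1.2 to 1.95); let go lower down it falls (surely below 0.9)
- handle (a point): middle of the orange handle bar, round, 12 mm thick, along the case's y, 78 mm clear between its arms, 45 mm in front of the lid's edge, in the lid's plane, 185 mm from the hinge line: at lid angle q it is at (70 - 185 cos q, 0, 58 + 185 sin q) mm in the case's frame. The point turns with the lid. Pinched from above (fingers closing along the case's x) it can turn between the fingers
- catch (a joint): outward slide of the blue spring catch on the case's front (m): 0 at rest, about 0.004 as the lid's noses pass its two hooks, 0 again after the snap. Hooks 85 mm left and right of the middle, 83 mm in front of the case's centre. Passing them takes roughly 7 to 12 N at the handle, in its last 18 mm down; the resistance rises, then drops suddenly half-way
- seat: the two rubber stops on the front rim of the case, 100 mm left and right of the middle, top 56 mm above the table, on which the shut lid bears; the origin is that of the case. They are rigid: a shut lid does not give way further
- pot_yellow_center (a point): small white paint pot with a yellow cap, 31 mm across, 35 mm high, standing in a compartment of the case (leave alone); the point is its centre, half-way up
- pot_green_center (a point): small white paint pot with a green cap, 31 mm across, 35 mm high, standing in a compartment of the case (leave alone); the point is its centre, half-way up
- dropper_red_center (a point): red dropper bottle, 36 mm across, 96 mm high, on the table beside the case (leave alone); the point is its centre, half-way up
- dropper_blue_center (a point): blue dropper bottle, 36 mm across, 96 mm high, on the table beside the case (leave alone); the point is its centre, half-way up
- dropper_black_center (a point): black dropper bottle, 36 mm across, 96 mm high, on the table beside the case (leave alone); the point is its centre, half-way up
- jar_center (a point): glass jar with a black cap, 60 mm across, 60 mm high, on the table behind the case (leave alone); the point is its centre, half-way up
- brush_cup_center (a point): grey cup of paint brushes, 76 mm across, 100 mm high (brushes to 175 mm), beside the case (leave alone); the point is its centre, half-way up

How it is judged:
By the outcome, as a careful person would: the job done as asked, in the order asked, and still so for the second after the job is handed in, while the arm keeps its last pose, push and grip.
It also fails if it takes over 45 s, if anything falls off the work surface, if the arm or the gripper's body presses on something with over 40 N, if the wrist force passes 120 N, or if a joint passes its speed limit or range.

## Working session

There is one attempt and no reset: what is moved stays moved. The work goes in short steps, each a Python script; the robot and the scene stay as the last script left them, time stands still between calls to the robot, and variables do not carry over. Pictures are saved under pics/ and viewed, about 8 in all and at most 12, crops included, and the job is handed in when it is done.

```bash
mkdir -p pics
cat > h.py <<'E'
import numpy as np, cv2, pickle
def snap(ctrl,n,tag):
    d=ctrl.capture(n); cv2.imwrite(f'pics/{tag}.png',d['img'][:,:,::-1]); pickle.dump(d,open(f'pics/{tag}.pkl','wb')); return d
def load(tag): return pickle.load(open(f'pics/{tag}.pkl','rb'))
def cloud(d):
    R=cv2.Rodrigues(np.array(d['rvec'],float))[0]; t=np.array(d['tvec'],float).ravel(); K=np.array(d['K'])
    v,u=np.mgrid[:384,:512]; z=d['range_z'].astype(float)
    P=np.stack([(u-K[0,2])/K[0,0]*z,(v-K[1,2])/K[1,1]*z,z],-1)
    W=(P-t)@R; W[z<=0]=np.nan; return W
E
python3 - <<'E'
from plant import ctrl; from h import *
a=snap(ctrl,'scene','s0');b=snap(ctrl,'side','d0')
im=np.hstack([a['img'],b['img']])[:,:,::-1]
cv2.imwrite('pics/a0.png',cv2.resize(np.vstack([a['img'],b['img']])[:,:,::-1],None,fx=.78,fy=.78))
o=ctrl.observe();print(o['t'],o['tcp_rot'],o['wrist_force'],o['opening'])
for d in(a,b):
    hsv=cv2.cvtColor(d['img'],cv2.COLOR_RGB2HSV);m=cv2.inRange(hsv,(5,150,120),(20,255,255));W=cloud(d)
    p=W[(m>0)];p=p[~np.isnan(p[:,0])];print(len(p),np.percentile(p,[0,5,50,95,100],axis=0).round(3), np.array(d['K']).round(0).tolist(),d['rvec'],d['tvec'])
E
```

```text
0.1 [[-5.38215883e-04  4.00247949e-01  9.16406727e-01]
 [-9.70124056e-04  9.16406220e-01 -4.00248297e-01]
 [-9.99999385e-01 -1.10444820e-03 -1.04934219e-04]] [-0.37467021 -0.52740643  0.28709648] 0.0914020902926106
1168 [[ 0.18  -1.315 -0.196]
 [ 0.379 -0.67   0.009]
 [ 0.661 -0.141  0.128]
 [ 0.92   0.439  0.246]
 [ 0.923  0.444  0.25 ]] [[480.0, 0.0, 243.0], [0.0, 480.0, 183.0], [0.0, 0.0, 1.0]] [ 0.9794547   2.48269999 -1.03644713] [ 0.45723093 -0.24324932  1.72445212]
836 [[ 3.900e-01 -7.080e-01 -7.600e-01]
 [ 4.840e-01 -7.030e-01  1.000e-03]
 [ 6.540e-01 -1.080e-01  1.430e-01]
 [ 9.000e-01  4.160e-01  2.480e-01]
 [ 1.775e+00  9.610e-01  2.520e-01]] [[470.0, 0.0, 252.0], [0.0, 470.0, 193.0], [0.0, 0.0, 1.0]] [ 2.36449661 -0.7633324   0.28490099] [-0.49710302  0.29010171  1.22400617]
```

View pics/a0.png

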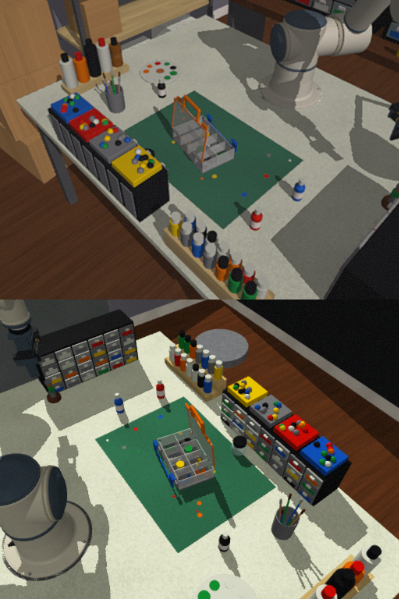

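The stacked picture shows the robot, the green mat with the case (scene about (255,170) in native pixels, side about (240,200)), the lid near upright, and droppers, jar and cup around it. Next I'll zoom in and print clusters.

Run:
```python
from h import *
s=load('s0');d=load('d0')
A=cv2.resize(s['img'][100:240,190:340],None,fx=3.6,fy=3.6,interpolation=cv2.INTER_CUBIC)[:,:540]
B=cv2.resize(d['img'][120:260,180:330],None,fx=3.6,fy=3.6,interpolation=cv2.INTER_CUBIC)[:,:540]
C=np.hstack([A,B]);C=cv2.resize(C,(800,int(C.shape[0]*800/C.shape[1])));cv2.imwrite('pics/a1.png',C[:,:,::-1])
for x,box in((s,(100,240,190,340)),(d,(120,260,180,330))):
    W=cloud(x);hsv=cv2.cvtColor(x['img'],cv2.COLOR_RGB2HSV)
    for nm,lo,hi in(('or',(5,150,100),(20,255,255)),('bl',(100,150,80),(125,255,255))):
        m=cv2.inRange(hsv,lo,hi)>0;q=np.zeros_like(m);q[box[0]:box[1],box[2]:box[3]]=1;p=W[m&q&(W[...,2]>0.01)&(W[...,0]<.9)]
        print(nm,len(p));
        for k in range(3):
            i=np.argsort(p[:,k]);print(k,p[i[[2,len(p)//2,-3]]].round(3).tolist())
```

```text
or 455
0 [[0.579, -0.115, 0.207], [0.607, 0.009, 0.243], [0.645, 0.086, 0.086]]
1 [[0.589, -0.128, 0.147], [0.605, 0.015, 0.248], [0.634, 0.091, 0.18]]
2 [[0.603, -0.126, 0.066], [0.584, -0.105, 0.205], [0.592, -0.057, 0.25]]
bl 121
0 [[0.444, -0.07, 0.063], [0.481, 0.081, 0.064], [0.493, 0.101, 0.062]]
1 [[0.452, -0.085, 0.067], [0.481, 0.081, 0.064], [0.496, 0.111, 0.063]]
2 [[0.488, 0.108, 0.022], [0.448, -0.075, 0.062], [0.488, 0.088, 0.069]]
or 471
0 [[0.554, -0.08, 0.012], [0.594, -0.051, 0.247], [0.803, 0.002, 0.128]]
1 [[0.588, -0.132, 0.141], [0.801, -0.044, 0.115], [0.619, 0.076, 0.209]]
2 [[0.564, -0.091, 0.01], [0.585, -0.104, 0.207], [0.599, 0.014, 0.251]]
bl 267
0 [[0.442, -0.09, 0.032], [0.474, 0.055, 0.03], [0.851, 0.004, 0.19]]
1 [[0.444, -0.091, 0.022], [0.456, -0.027, 0.026], [0.482, 0.102, 0.067]]
2 [[0.521, -0.081, 0.014], [0.449, -0.083, 0.063], [0.83, -0.077, 0.196]]
```

View pics/a1.png

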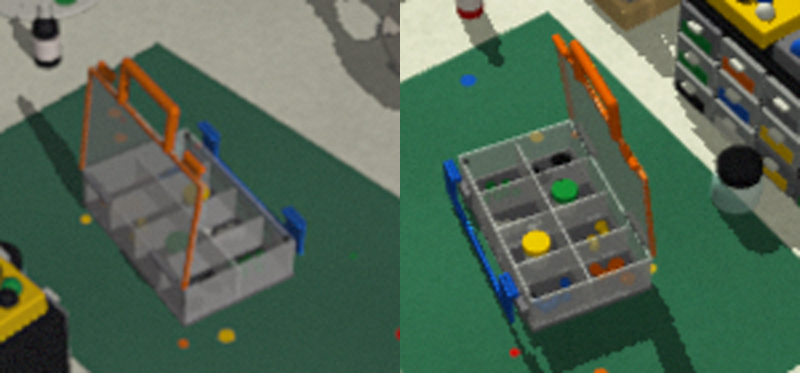

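The crops show the lid (orange edges) near upright with its handle bar on top. The blue hooks sit at the front corners, at crop pixels (207,140) and (293,225) in the scene view and (452,180) and (508,295) in the side view. The jar is behind on the right and the pots are inside the compartments. Next is a model fit to the orange and blue points.

```bash
cat >> h.py <<'E'
from scipy.optimize import least_squares
from scipy.spatial import cKDTree
def pts(tags):
    O=[];B=[]
    for t in tags:
        x=load(t);W=cloud(x);hsv=cv2.cvtColor(x['img'],cv2.COLOR_RGB2HSV)
        ok=(W[...,0]>.38)&(W[...,0]<.70)&(abs(W[...,1])<.18)&(W[...,2]>.055)&(W[...,2]<.26)
        O.append(W[ok&(cv2.inRange(hsv,(5,150,100),(20,255,255))>0)])
        B.append(W[ok&(cv2.inRange(hsv,(100,150,80),(125,255,255))>0)&(W[...,0]<.53)])
    return np.vstack(O),np.vstack(B)
def rot(c): return np.array([[np.cos(c),-np.sin(c),0],[np.sin(c),np.cos(c),0],[0,0,1]])
def lid2case(r,y,q): return np.stack([70-r*np.cos(q),y,58+r*np.sin(q)],-1)/1000
r=np.linspace(0,140,71);y=np.linspace(-110,110,111);yb=np.linspace(-45,45,46);ra=np.linspace(140,185,20)
L=np.array([(a,s*110) for a in r for s in(-1,1)]+[(140,a) for a in y]+[(185,a) for a in yb]+[(a,s*45) for a in ra for s in(-1,1)])
def fit(O,B,x0):
    H=lambda p:np.array([[-.083,-.085],[-.083,.085]])@rot(p[2])[:2,:2].T+p[:2]
    def res(p):
        M=lid2case(L[:,0],L[:,1],p[3])@rot(p[2]).T+[p[0],p[1],0]
        e=cKDTree(M).query(O)[0]
        h=np.linalg.norm(B[:,None,:2]-H(p),axis=2).min(1) if len(B) else []
        return np.r_[np.maximum(e-.004,0),np.maximum(np.asarray(h)-.006,0)]*1000
    return least_squares(res,x0,loss='soft_l1',f_scale=4,diff_step=1e-4)
E
python3 - <<'E'
from h import *
for t in(['s0'],['d0'],['s0','d0']):
    O,B=pts(t);s=fit(O,B,[.546,-.005,-.22,1.5]);p=s.x
    e=np.abs(s.fun);print(t,len(O),len(B),p.round(4),np.median(e).round(1),np.percentile(e,90).round(1),'handle',(lid2case(185,0,p[3])@rot(p[2]).T+[p[0],p[1],0]).round(4))
# features: handle-bar points in the case frame, hooks
C=(O-[p[0],p[1],0])@rot(p[2]);k=(abs(C[:,1])<.035)&(C[:,2]>.225)
print('bar',np.percentile(C[k],[5,50,95],axis=0).round(4));k=C[:,2]<.12
print('low',np.percentile(C[k],[5,50,95],axis=0).round(4))
C=(B-[p[0],p[1],0])@rot(p[2]);
for sg in(-1,1): print(np.percentile(C[C[:,1]*sg>0.07],[5,50,95],axis=0).round(4))
# obstacles: everything 0.06+ tall within reach
W=np.vstack([cloud(load(t)).reshape(-1,3) for t in('s0','d0')]);W=W[(W[:,2]>.07)&(W[:,0]>.3)&(W[:,0]<.85)&(abs(W[:,1])<.45)]
g,n=np.unique((W[:,:2]//.04).astype(int),axis=0,return_counts=True)
print([(*(a*.04+.02).round(2).tolist(),int(c)) for a,c in zip(g,n) if c>5])
E
```

```text
['s0'] 455 79 [ 0.5511 -0.0046 -0.2106  1.4646] 0.5 6.4 handle [ 0.6004 -0.0152  0.242 ]
['d0'] 382 89 [ 0.5472 -0.0109 -0.1985  1.4638] 1.3 8.2 handle [ 0.5964 -0.0208  0.2419]
['s0', 'd0'] 837 168 [ 0.5496 -0.0074 -0.2057  1.4625] 1.6 8.2 handle [ 0.5985 -0.0176  0.2419]
bar [[ 0.044  -0.0309  0.2416]
 [ 0.0495  0.0007  0.2463]
 [ 0.0552  0.0324  0.2499]]
low [[ 0.0661 -0.1127  0.0643]
 [ 0.0707 -0.1061  0.0911]
 [ 0.0754  0.1119  0.1184]]
[[-0.0889 -0.1011  0.0596]
 [-0.0831 -0.0869  0.0645]
 [-0.0777 -0.0735  0.0687]]
[[-0.0882  0.0728  0.061 ]
 [-0.0819  0.086   0.0652]
 [-0.0763  0.1016  0.0701]]
[(0.46, -0.38, 125), (0.46, -0.34, 15), (0.46, 0.38, 32), (0.5, 0.38, 101), (0.58, -0.14, 158), (0.58, -0.1, 418), (0.58, -0.06, 299), (0.58, -0.02, 81), (0.58, 0.02, 8), (0.62, -0.46, 37), (0.62, -0.42, 235), (0.62, -0.1, 71), (0.62, -0.06, 288), (0.62, -0.02, 490), (0.62, 0.02, 613), (0.62, 0.06, 524), (0.62, 0.1, 116), (0.66, -0.46, 27), (0.66, -0.42, 293), (0.66, -0.38, 34), (0.66, 0.06, 7), (0.66, 0.1, 18), (0.66, 0.34, 43), (0.66, 0.38, 40), (0.7, -0.46, 77), (0.7, -0.42, 143), (
[... 346 characters left out ...]
3, 485), (0.82, -0.26, 534), (0.82, -0.22, 502), (0.82, -0.18, 467), (0.82, -0.14, 500), (0.82, -0.1, 435), (0.82, -0.06, 493), (0.82, -0.02, 382), (0.82, 0.02, 430), (0.82, 0.06, 403), (0.82, 0.1, 412), (0.82, 0.22, 43), (0.82, 0.26, 53), (0.82, 0.3, 54), (0.82, 0.34, 66), (0.82, 0.38, 66), (0.82, 0.42, 66), (0.86, -0.42, 103), (0.86, -0.38, 79), (0.86, -0.34, 72), (0.86, -0.3, 81), (0.86, -0.26, 80), (0.86, -0.22, 65), (0.86, -0.18, 81), (0.86, -0.14, 71), (0.86, -0.1, 74), (0.86, -0.06, 80), (0.86, -0.02, 70), (0.86, 0.02, 89), (0.86, 0.06, 78), (0.86, 0.1, 134), (0.86, 0.22, 48), (0.86, 0.26, 107), (0.86, 0.3, 95), (0.86, 0.34, 100), (0.86, 0.38, 116), (0.86, 0.42, 91), (0.86, 0.46, 23)]
```

The scene-only and side-only fits agree to about 5 mm, and the bar, hinge and hooks fall where the stated dimensions put them. Next I'll approach from above and pinch shallowly, with the tips 11 mm below the bar centre so they stay clear of the catch bar when shut.

```bash
cat >> h.py <<'E'
P0=np.array([.5496,-.0074,-.2057,1.4625]); TIP=.011
Rt=lambda yaw,s=1:np.column_stack([[0,0,-1],s*rot(yaw)[:,0],np.cross([0,0,-1],s*rot(yaw)[:,0])])
def handle(q,p=P0): return lid2case(185,0,q)@rot(p[2]).T+[p[0],p[1],0]
E
python3 - <<'E'
from plant import ctrl; from h import *
for s in(1,-1):
    for q in(1.46,.8,.1,0):
        j=ctrl.ik(handle(q)-[0,0,TIP],Rt(P0[2],s)); print(s,q,None if j is None else np.round(j,0))
h=handle(P0[3]);R=Rt(P0[2])
e=ctrl.observe()['ee_pos'];ctrl.move_l([e[0],e[1],.36],v=.2)
ctrl.reach([h[0],h[1],.36],R)
o=ctrl.observe();print(o['t'],o['ee_pos'],o['wrist_force'])
print(ctrl.move_l([h[0],h[1],h[2]-TIP],v=.08,contact_N=4))
o=ctrl.observe();print(o['t'],o['ee_pos'],o['wrist_force'])
d=snap(ctrl,'side','d1');s=snap(ctrl,'scene','s1');w=snap(ctrl,'wrist','w1')
f=lambda i,b:cv2.resize(i[b[0]:b[1],b[2]:b[3]],(400,300),interpolation=cv2.INTER_CUBIC)
cv2.imwrite('pics/a2.png',np.vstack([np.hstack([f(s['img'],(90,210,190,350)),f(d['img'],(110,230,170,330))]),np.hstack([f(w['img'],(0,384,0,512))]*2)])[:,:,::-1])
E
```

```text
1 1.46 [-7. 25. 80. -0. 75.  4.]
1 0.8 [-6. 20. 98. -0. 62.  5.]
1 0.1 [ -6.  27. 112.  -0.  41.   6.]
1 0 [ -6.  29. 113.  -0.  37.   6.]
-1 1.46 [  -7.   25.   80.   -0.   75. -176.]
-1 0.8 [  -6.   20.   98.   -0.   62. -175.]
-1 0.1 [  -6.   27.  112.   -0.   41. -174.]
-1 0 [  -6.   29.  113.   -0.   37. -174.]
3.4167 [ 0.59855508 -0.01680101  0.36002284] [-0.21535865  0.51844995  0.0118463 ]
False
5.1833 [ 0.59875744 -0.01762884  0.23133858] [ 0.02773139 -0.54280787  1.19593225]
```

View pics/a2.png

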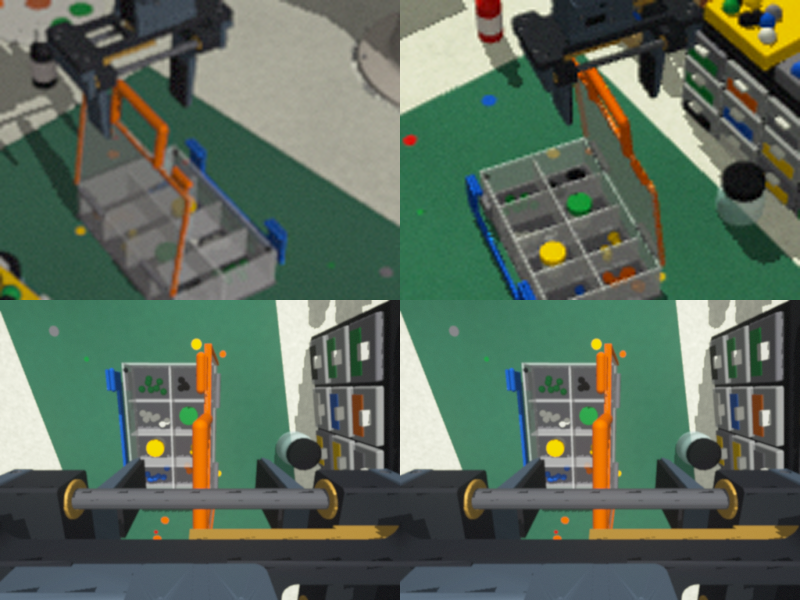

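The fingers straddle the handle bar in all three views: wrist view has the bar at u≈201 between fingers at about 135 and 265, and scene crop has it between the tips at (105,120) and (182,90). I'll close now and start lowering.

Run:
```python
from plant import ctrl; from h import *
b=ctrl.observe()['wrist_force'];ctrl.gripper_close();ctrl.hold(.3)
o=ctrl.observe();print(o['t'],o['opening'],(o['wrist_force']-b).round(2),o['ee_pos'])
q=P0[3];e0=o['ee_pos'];R=rot(P0[2])
for q in np.arange(P0[3]-.06,1.1,-.06):
    t=e0+handle(q)-handle(P0[3]);ctrl.move_l(t,v=.04)
    o=ctrl.observe();F=R.T@(o['wrist_force']);rad=np.array([-np.cos(q),0,np.sin(q)]);tan=np.array([-np.sin(q),0,-np.cos(q)])
    print(round(q,2),round(o['t'],1),'F',F.round(1),'rad',(F@rad).round(1),'tan',(F@tan).round(1),(o['ee_pos']-t).round(4),o['opening'].__round__(4))
```

```text
6.825 0.011099275602356766 [-0.05  1.32 -0.41] [ 0.59853023 -0.01762092  0.23090412]
1.4 7.2 F [ 0.9  0.6 -2.3] rad -2.4 tan -0.5 [-0.0003  0.0001 -0.    ] 0.0114
1.34 7.7 F [1.6 0.7 0.2] rad -0.1 tan -1.6 [-0.0003  0.0001 -0.    ] 0.011
1.28 8.1 F [0.7 2.4 0.4] rad 0.1 tan -0.8 [-0.0003  0.0001 -0.0001] 0.0113
1.22 8.5 F [ 0.8  2.8 -1.5] rad -1.6 tan -0.3 [-0.0003  0.0001 -0.0001] 0.0111
1.16 8.9 F [ 2.1  3.5 -1.1] rad -1.8 tan -1.5 [-0.0003  0.0001 -0.0001] 0.0113
1.1 9.4 F [ 2.   4.1 -3.2] rad -3.7 tan -0.3 [-0.0003  0.0001 -0.0002] 0.0112
```

Gripped (11 mm opening on the 12 mm bar) with small forces. The lateral and radial forces are creeping up, so I'll continue with a mild compliance correction.

Run:
```python
from plant import ctrl; from h import *
o=ctrl.observe();off=o['ee_pos']-handle(1.1);R=rot(P0[2])
for q in list(np.arange(1.04,.17,-.06))+[.17,.14]:
    o=ctrl.observe();F=R.T@o['wrist_force'];rad=np.array([-np.cos(q),0,np.sin(q)])
    if abs(F[1])>1: off=off+R@[0,1,0]*np.clip(F[1]*.0003,-.0015,.0015)
    if abs(F@rad)>1: off=off+R@rad*np.clip((F@rad)*.0003,-.0015,.0015)
    t=handle(q)+off;ctrl.move_l(t,v=.04)
    o=ctrl.observe();F=R.T@o['wrist_force'];tan=np.array([-np.sin(q),0,-np.cos(q)])
    print(round(q,2),round(o['t'],1),'F',F.round(1),'rad',(F@rad).round(1),'tan',(F@tan).round(1),o['opening'].__round__(4))
    if np.linalg.norm(F)>12: print('stop');break
print((R.T@off).round(4),o['ee_pos'])
s=snap(ctrl,'scene','s2');d=snap(ctrl,'side','d2')
for t in(['s2'],['d2']):
    O,B=pts(t);print(t,len(O),fit(O,B,[*P0[:3],.14]).x.round(4))
f=lambda i,b:cv2.resize(i[b[0]:b[1],b[2]:b[3]],(400,300),interpolation=cv2.INTER_CUBIC)
cv2.imwrite('pics/a3.png',np.hstack([f(s['img'],(100,220,200,360)),f(d['img'],(130,250,150,310))])[:,:,::-1])
```

```text
1.04 9.8 F [-2.9 -4.5  6.2] rad 6.8 tan -0.6 0.0111
0.98 10.2 F [  8.2   5.  -12. ] rad -14.6 tan -0.1 0.0112
stop
[-0.0002 -0.0001 -0.0107] [ 0.51734771 -0.00060172  0.20031903]
['s2'] 434 [ 0.5482 -0.0051 -0.2153  1.0005]
['d2'] 266 [ 0.5476 -0.0108 -0.2106  0.9932]
```

View pics/a3.png

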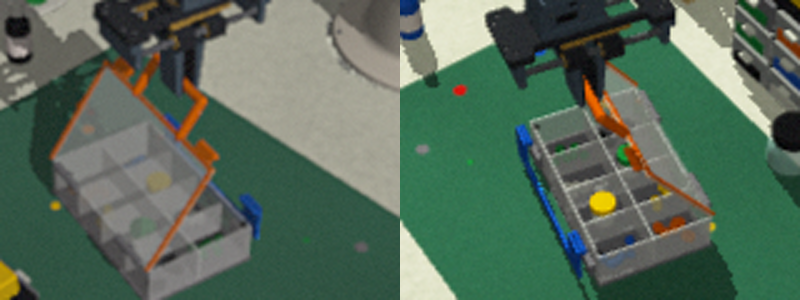

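The lid is half-lowered and held, at q≈1.0 by both cameras. The compliance gain was too high, since the contact stiffness is about 10 N/mm. I'll cut it and carry on.

```bash
cat > low.py <<'E'
from plant import ctrl; from h import *
P1=P0.copy();P1[2]=-.212
R=rot(P1[2])
def run(q0,qs,off=None):
    if off is None: off=ctrl.observe()['ee_pos']-handle(q0,P1)
    for q in qs:
        F=R.T@np.mean([(ctrl.hold(.02),ctrl.observe()['wrist_force'])[1] for _ in range(3)],0);rad=np.array([-np.cos(q),0,np.sin(q)])
        off=off+R@[0,1,0]*F[1]*.00007+R@rad*(F@rad)*.00005
        ctrl.move_l(handle(q,P1)+off,v=.04)
        o=ctrl.observe();F=R.T@o['wrist_force'];tan=np.array([-np.sin(q),0,-np.cos(q)])
        print(round(q,3),round(o['t'],1),'F',F.round(1),'rad',(F@rad).round(1),'tan',(F@tan).round(1),round(o['opening'],4))
        if np.linalg.norm(F)>15: print('stop');break
    print('off',(R.T@off).round(4).tolist());return off
E
python3 - <<'E'
from low import *
run(.98,[.98,.98,.96,.93]+list(np.arange(.88,.2,-.05))+[.17,.14])
E
```

```text
0.98 10.7 F [-4.5  0.6  4.3] rad 6.1 tan 1.3 0.0113
0.98 10.9 F [-4.2 -0.4  3.9] rad 5.6 tan 1.3 0.0112
0.96 11.2 F [-0.  -1.6  1. ] rad 0.8 tan -0.5 0.0112
0.93 11.6 F [ 3.6 -1.8 -3.4] rad -4.9 tan -0.9 0.0114
0.88 12.0 F [ 3.4 -0.3 -1.8] rad -3.6 tan -1.4 0.0109
0.83 12.5 F [ 0.3 -0.1 -0. ] rad -0.2 tan -0.2 0.0113
0.78 12.9 F [ 2.6  0.3 -2.5] rad -3.6 tan -0.0 0.0111
0.73 13.3 F [ 3.7  0.3 -3.8] rad -5.3 tan 0.4 0.0114
0.68 13.8 F [ 1.7 -0.6 -3. ] rad -3.2 tan 1.3 0.0115
0.63 14.2 F [ 0.3 -0.2 -0.1] rad -0.3 tan -0.1 0.0113
0.58 14.6 F [ 1.5 -0.4 -0.7] rad -1.6 tan -0.2 0.0112
0.53 15.1 F [ 4.4 -0.2 -1.9] rad -4.8 tan -0.6 0.0115
0.48 15.5 F [ 4.1 -0.2 -2.4] rad -4.8 tan 0.2 0.0114
0.43 15.9 F [ 3.9  1.5 -2.3] rad -4.5 tan 0.4 0.0111
0.38 16.4 F [ 3.7  0.  -1. ] rad -3.8 tan -0.5 0.0111
0.33 16.8 F [ 2.8  1.3 -1.2] rad -3.0 tan 0.2 0.0114
0.28 17.2 F [ 2.3 -0.5  0.5] rad -2.1 tan -1.1 0.0114
0.23 17.7 F [2.8 0.3 0.3] rad -2.6 tan -0.9 0.0111
0.17 18.1 F [3.5 0.4 0.2] rad -3.4 tan -0.7 0.0111
0.14 18.5 F [ 3.2 -0.1  0.3] rad -3.1 tan -0.8 0.0116
off [0.0023, 0.0001, -0.0126]
```

Run:
```python
from low import *
off=ctrl.observe()['ee_pos']-handle(.14,P1)
off=run(.14,[.125,.115,.105,.095,.09],off)
ctrl.hold(.3);o=ctrl.observe();print(o['wrist_force'],o['ee_pos'],o['t'])
s=snap(ctrl,'scene','s4');d=snap(ctrl,'side','d4')
for t in(['s4'],['d4'],['s4','d4']):
    O,B=pts(t);print(t,len(O),fit(O,B,[*P1[:3],.1]).x.round(4))
f=lambda i,b:cv2.resize(i[b[0]:b[1],b[2]:b[3]],(400,300),interpolation=cv2.INTER_CUBIC)
cv2.imwrite('pics/a4.png',np.hstack([f(s['img'],(100,220,200,360)),f(d['img'],(130,250,150,310))])[:,:,::-1])
```

```text
0.125 18.8 F [ 3.  -0.2 -0.6] rad -3.1 tan 0.3 0.0109
0.115 19.1 F [ 0.6 -0.2  4.2] rad -0.1 tan -4.2 0.0112
0.105 19.4 F [ 0.5 -0.6  8.2] rad 0.4 tan -8.2 0.0113
0.095 19.7 F [ 0.9 -0.1  6.3] rad -0.3 tan -6.4 0.0112
0.09 20.0 F [ 1.4 -0.3  5.8] rad -0.9 tan -5.9 0.0109
off [0.0027, 0.0001, -0.0128]
[0.20661244 0.84929088 6.47602804] [0.44055507 0.016197   0.06198026] 20.275
['s4'] 319 [ 0.5496 -0.0061 -0.2164  0.1086]
['d4'] 343 [ 0.5493 -0.0109 -0.2205  0.1006]
['s4', 'd4'] 662 [ 0.549  -0.0089 -0.2163  0.1047]
```

View pics/a4.png

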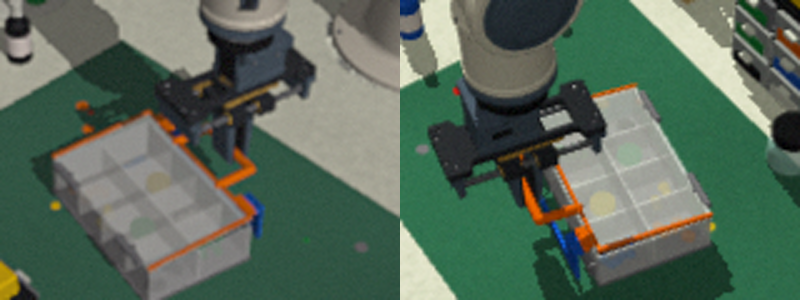

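The lid is lying flat on the catch: both cameras give q≈0.10, and Fz ≈ 6 N shows the catch starting to load. Now I'll press it in millimetre steps, watching the force for the snap.

Run:
```python
from low import *
o=ctrl.observe();off=o['ee_pos']-handle(.09,P1);q=.09;z=[]
mf=lambda n=4:R.T@np.mean([(ctrl.hold(.02),ctrl.observe()['wrist_force'])[1] for _ in range(n)],0)
pk=0
while q>-.03:
    q-=.0054;F=mf(2)
    off=off+R@[-1,0,0]*(-F[0])*.00005+R@[0,1,0]*F[1]*.00005
    ctrl.move_l(handle(q,P1)+off,v=.02);F=mf(3);o=ctrl.observe();pk=max(pk,F[2])
    print(round(q,4),round(o['t'],1),F.round(1),o['ee_pos'].round(4)[2],round(o['opening'],4))
    if F[2]>17 or (q<.03 and F[2]>9.5): break
```

```text
0.0846 20.7 [0.9 0.  6.5] 0.0611 0.011
0.0792 21.0 [ 0.7 -0.1  3.5] 0.06 0.0113
0.0738 21.4 [0.8 0.3 2.3] 0.059 0.0112
0.0684 21.7 [ 1.   0.4 -1. ] 0.0579 0.0113
0.063 22.0 [ 1.   0.9 -2.2] 0.0569 0.0111
0.0576 22.4 [ 0.2  0.4 -5.4] 0.0559 0.0112
0.0522 22.7 [-1.4 -0.1 -7.2] 0.0549 0.0112
0.0468 23.0 [-1.6 -0.  -8.3] 0.0539 0.0112
0.0414 23.4 [ -0.7   0.1 -10.3] 0.0529 0.0111
0.036 23.7 [ -0.8  -0.5 -10.2] 0.052 0.0111
0.0306 24.0 [-1.1 -0.5 -9.2] 0.051 0.0112
0.0252 24.4 [-1.6 -0.1 -4.5] 0.0501 0.0113
0.0198 24.7 [-1.8 -0.4  0.4] 0.0491 0.0112
0.0144 25.0 [-2.2 -0.   5.9] 0.0482 0.0114
0.009 25.4 [-4.1 -1.1 18.1] 0.0476 0.0114
```

The trace shows the peak, a sudden drop (the catch pulling the lid in), then a stiff rise, consistent with the lid on the stops. I'll ease to about 10 N and check with the cameras.

Run:
```python
from low import *
mf=lambda n=6:R.T@np.mean([(ctrl.hold(.03),ctrl.observe()['wrist_force'])[1] for _ in range(n)],0)
p=ctrl.observe()['ee_pos'].copy();p=None
o=ctrl.observe();F=mf();print(F.round(1),o['ee_pos'])
# commanded pose: infer from q=.009 step; move relative to measured position, small steps
e=o['ee_pos'].copy()
for i in range(8):
    F=mf()
    if 9.5<F[2]<11.5: break
    e=e+[0,0,np.clip((F[2]-10.5)*.00004,-.0003,.0003)]+R@[F[0]*.00003,0,0]
    ctrl.move_l(e,v=.01);print(mf().round(1),e[2].round(5),ctrl.observe()['ee_pos'][2].round(5))
s=snap(ctrl,'scene','s5');d=snap(ctrl,'side','d5')
for t in(['s5'],['d5'],['s5','d5']):
    O,B=pts(t);print(t,len(O),fit(O,B,[*P1[:3],.02]).x.round(4))
for a in('s4','s5','d4','d5'):
    O,B=pts([a]);C=(O-[*P1[:2],0])@rot(-.2163);k=(C[:,0]<-.06)&(C[:,0]>-.08);print(a,'front edge z',np.percentile(C[k,2],[25,50,75]).round(4))
f=lambda i,b:cv2.resize(i[b[0]:b[1],b[2]:b[3]],(400,300),interpolation=cv2.INTER_CUBIC)
cv2.imwrite('pics/a5.png',np.hstack([f(s['img'],(100,220,200,360)),f(d['img'],(130,250,150,310))])[:,:,::-1])
print(ctrl.observe()['t'])
```

```text
[-3.7 -0.3 17.7] [0.44007354 0.01630172 0.04755462]
[-2.7 -0.1  8.3] 0.04784 0.04802
[-2.6 -0.2  8.3] 0.04774 0.04797
[-2.4 -0.5  9.2] 0.04767 0.04793
[-2.  -0.6 10.2] 0.04762 0.0479
['s5'] 317 [ 0.5509 -0.0065 -0.2147  0.0351]
['d5'] 326 [ 0.5505 -0.011  -0.2094  0.0258]
['s5', 'd5'] 643 [ 0.5507 -0.0088 -0.2111  0.0313]
s4 front edge z [0.069  0.0712 0.0731]
s5 front edge z [0.0587 0.0605 0.062 ]
d4 front edge z [0.0697 0.0715 0.0738]
d5 front edge z [0.0592 0.0615 0.063 ]
28.475
```

View pics/a5.png

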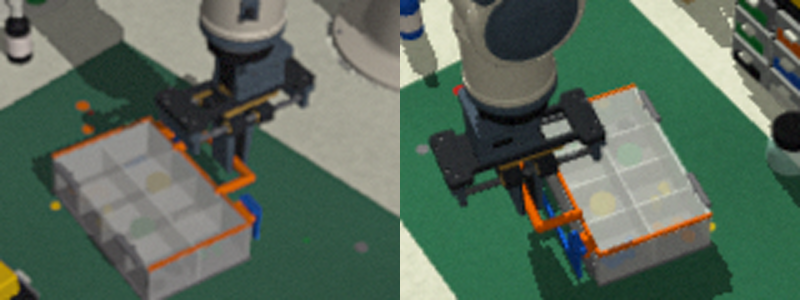

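The lid lies flat along the case rim. It fell 14 mm at the handle and 10.7 mm at the edge between the two looks, which both give 0.076 rad. Its front edge top reads 60.5–61.5 mm, against 60 expected when shut. I'll do a last steadiness check, compare object positions, then hand in.

Run:
```python
from low import *
for a in('s0','s4','s5','d0','d4','d5'):
    O,B=pts([a]);C=(B-[*P1[:2],0])@rot(-.2163);k=abs(C[:,1]-(-.085 if a[0]=='s' else .085))<.02
    k2=abs(abs(C[:,1])-.085)<.02;print(a,'hooks x',np.median(C[k2,0]).round(4),k2.sum())
for a,b in(('s0','s5'),('d0','d5')):
    A,Bm=cloud(load(a)),cloud(load(b))
    for nm,(x,y) in dict(black=(.48,.38),red=(.46,-.38),cup=(.68,.36)).items():
        m=lambda W:(lambda p:(p.mean(0).round(4),len(p)))(W[(abs(W[...,0]-x)<.06)&(abs(W[...,1]-y)<.06)&(W[...,2]>.03)])
        print(nm,a,m(A),m(Bm))
F=[]
for _ in range(15): ctrl.hold(.05);F.append(R.T@ctrl.observe()['wrist_force'])
F=np.array(F);print(F.mean(0).round(2),F.std(0).round(2),ctrl.observe()['t'])
if 9<F[:,2].mean()<12: ctrl.job_done();print('handed in')
```

```text
s0 hooks x -0.0813 79
s4 hooks x -0.0883 24
s5 hooks x -0.083 34
d0 hooks x -0.0832 87
d4 hooks x -0.0864 41
d5 hooks x -0.0831 44
black s0 (array([0.4911, 0.3905, 0.0637]), 270) (array([0.4914, 0.3906, 0.0634]), 276)
red s0 (array([ 0.4601, -0.3589,  0.0614]), 165) (array([ 0.4596, -0.359 ,  0.0614]), 163)
cup s0 (array([0.6833, 0.3671, 0.0638]), 294) (array([0.6835, 0.3673, 0.0642]), 295)
black d0 (array([0.4794, 0.3754, 0.0631]), 172) (array([0.4792, 0.3738, 0.0551]), 139)
red d0 (array([ 0.4485, -0.3751,  0.0667]), 258) (array([ 0.4485, -0.3752,  0.0666]), 259)
cup d0 (array([0.6713, 0.3517, 0.0622]), 164) (array([0.6808, 0.3588, 0.0924]), 11)
[-2.21 -0.62  9.69] [0.43 0.48 0.62] 29.225
the job is handed in; nothing more can be done
handed in
```

The case is shut and the job is handed in. I pinched the orange handle from above and lowered the lid until it lay on the catch. I then pressed it past the snap onto the stops, and the hand is still gripping the handle and pressing. It took 29.2 s of the 45 s.

**Last checks:**
- **Snap:** the pressing force rose to about 8 N. It then fell to −10 N as the catch pulled the lid in, and climbed to 18 N on the stops.
- **Catch:** the hooks moved out 3–5 mm while the lid lay on them, and came back to about −83 mm, their rest position, afterwards.
- **Lid height:** the front edge top measures 60.5–61.5 mm, against 60 mm expected when shut.
- **Final push:** steady at 9.7 ± 0.6 N.
- **Other objects:** the two dropper bottles and the brush cup that I measured had not moved, going by the scene camera. I did not measure the third dropper, the jar or the pots. The jar and pots looked unmoved in the crops.

**Did not agree or went wrong:**
- **Lid angle:** the camera fit gave 0.03 rad rather than 0. I put this down to the cameras seeing the top of the 12 mm bar instead of its centre.
- **Side camera:** it saw too little of the brush cup (11 points) and fewer points on the black bottle at the end, so I relied on the scene camera for those. I took this to be the arm blocking the view.
- **Lowering:** my force correction was too strong at first. It caused a brief 15 N pull on the handle at about 1 rad, so I reduced it and carried on. The lid stayed gripped throughout.

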